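Press a balloon weight's end cap home with a one-hand ratchet clamp

ROBOT

A 6-joint arm with a two-finger parallel gripper is mounted at the origin on the work surface. World frame = base frame: x ahead of the robot, y to its left, z up, the work surface at z = 0. Lengths are in m, angles in rad, forces in N, time in s.
With the tool pointing down it reaches from about 0.375 to 0.9 m from the base axis. Payload 3.1 kg.
Tool frame: the origin (TCP) lies at the very end of the fingers, on their centre line; the grasp point (between the pads) lies 19 mm behind it (manip.grasp_offset is the distance from the TCP to the grasp point, in m); y points along the fingers, z is the direction in which the jaws open and shut, and the axes are right-handed (so a half turn about y gives the same grasp; the last joint's range is limited). The gripper opens to 85 mm and grips with 20 to 120 N. Pads are 22 mm wide; open, the fingers measure 114 mm over their backs; the gripper's body (76 mm by 85 mm) begins 54 mm behind the grasp point. The pads swing forward as they close: fully open they stand 13 mm farther back than shut.
Start: joints at [-1.389, 0.527, 1.433, -0, 1.181, -0.178], TCP at [0.221, -0.585, 0.231] pointing down, gripper open.
Joint ranges: [-3.08, 3.08], [-0.75, 2.2], [0.22, 2.44], [-1.43, 4.57], [0, 2.65], [-2.85, 2.85]. Speed limits (rad/s): [2.79, 2.79, 3.14, 3.14, 3.14, 3.14].

INTERFACE

Orientations are given as a unit quaternion [x, y, z, w].
In Python, from station import manip gives the robot as it stands.
- The arm moves only by the tool apply_moves, never from a script. Its argument "motion" is a list of rows, each a list of 5 numbers: the finger opening in mm, from 0 to 85.4, then the shift along the tool's x, y, z in units of 30 mm (1.0 is 30 mm), then the turn about the tool's y in units of 10 degrees (1.0 is 10 degrees). In form: [[fingers, x, y, z, twist], ...]. A call has 1 to 12 rows; each row is the pose to reach, as a shift and turn from the pose commanded when the call began, along the tool's axes at that moment; what a row does not reach only later rows make up. A row lasts 1/8 s, in which the tool goes at most 62.5 mm and 10.7 degrees, less where a joint would pass 70% of its speed; a pose out of reach is approached as far as the arm can. A call with a gripper value outside its range is refused whole. The fingers move at their own pace and stop on an object; "squeeze" is the grip in N (left out, the last holds). Time passes only in rows, so rows that repeat a pose let the fingers close. It gives the time, the measured TCP pose, the force and the opening at its end, in the units of the state.
- manip.sense(): the state, without advancing time (a new reading comes with each control period).
- manip.snapshot(name): name is "side" or "top"; returns the picture (384x512x3 uint8, red, green, blue); there is no depth.
- manip.get_calibration(name): a dict with "intrinsics" (3x3 intrinsics, pixels), "extrinsics" (4x4, takes a point from camera to world coordinates). Camera axes: x right, y up, looking along -z (the intrinsics and any distortion apply to the point x, -y, -z); pixel columns grow to the right and rows downward; lengths in m; the calibration is good to about 2 mm. A picture is of the moment at which its call begins. get_calibration takes no time and is no camera call.
- manip.sign_off(): hands the job in, once; it reports no verdict.
The state is a dict: "t": time; "q": joint angles; "qd": joint speeds; "tau": joint torques, N m; "tcp_pos": TCP position; "tool_rot": TCP orientation; "force": force on the tool from outside, world axes, zero at the start; "ft_torque": the same for the moment, N m; "finger_gap": opening from 0.0 (shut) to 1.0 (fully open).
Only numpy, scipy, OpenCV 4.12 (cv2) and the standard library are available. Lean on these libraries where they do the work, as an engineer would, in place of code of your own. Each camera call takes 0.05 s, during which the arm holds its last target.

TASK

The end cap of the yellow balloon weight has crept out: lay the one-hand bar clamp flat on the shelf with its open jaws at the two ends of the weight, let go, then pump its trigger until the cap is fully home and the clamp holds the weight tight by itself with your hand off, stopping when the trigger goes stiff so as not to crush the plastic. Then press the release so that the jaw springs fully back, and leave the clamp lying open round the standing weight. Do not push the cap in beforehand, and leave the pump, the holders and the jar where they are.

Things in the scene. Friction and masses are not known exactly. Their poses are not given: they have to be found in the camera images.
- clamp: One-hand ratchet bar clamp, 0.7 kg, lying on its side: bar, jaws, handle all level; 223 x 195 mm, 53 high. Origin: underside, under the bar's midline, in line with the fixed jaw's working face. x along the bar to the far jaw, +y side jaws, -y side handle and trigger, z up. mm: black head x -60 to 2, y -19 to 19, 42 high. It is loose and shifts some mm when pumped.
- clamp_carry (a point): Clamp point (34, 0, 21) mm, the balance point on the dark steel bar; carry here, gripped across y. Bar: y -7 to 7, z 9 to 33, exposed from x 2 to 140; its tail ends at x -69 and slides out to x -119 as the jaw advances. Axes as the clamp's.
- clamp_mouth (a point): Clamp point (65, 70, 0) mm, middle of the open mouth; the weight's underside middle belongs here. Fixed jaw: x -18 to 0, y 17 to 97, 36 high. Far jaw on the bar's end: x 140 to 154, y -15 to 97, 36 high, its pad face at x 130 when open. So the mouth is 130 long, y 7 to 97. Axes as the clamp's.
- clamp_grips (a point): Clamp point (-30, -63, 20) mm, midway over handle and trigger; pinch here from above along the clamp's x to pump. Black fixed handle: x -60 to -42, y -98 to -18, 34 high. Grey trigger: x -16 to 0, y -96 to -30, z 3 to 37. 60 mm over both, 45 when squeezed to the stop; fingers have free space outside both.
- clamp_trigger (a joint): Trigger squeeze, m: 0 out, 0.015 at its stop; moves straight to the handle (-x), springs back (3 to 5 N). A full squeeze advances the jaw 10 to 14 mm; the ratchet keeps it but for up to 2 mm. Under load the jaw gets the squeeze less about 10 N: a trigger stalling about 5 mm or more short of its stop means tight. Squeeze with about 30 N.
- clamp_jaw (a joint): Advance of bar and far jaw towards the fixed jaw, m: 0 fully open, at most 0.050; the mouth is 130 mm less this. The ratchet lets it go only forward; when the release is pressed a spring of 4 to 5 N pulls it back to 0.
- clamp_pad: Sprung black rubber-faced pad on the far jaw, y 46 to 94, z 2 to 34 mm. It yields up to 8 mm: 4 N at first, then 2.5 N per mm, 24 N when bottomed. Its origin is the clamp's origin when open and moves along the clamp's -x with the jaw.
- release_top (a point): Centre of the top of the release button, a grey ridged rectangle 26 x 24 mm on the clamp's head, at clamp point (-40, 0, 53) mm. Press straight down to the stop, 5 to 10 N, 7 mm travel, and keep it down about 0.5 s while the jaw springs back; it rises again by itself.
- weight: Yellow plastic balloon weight, a loose rounded block standing on the shelf, about 0.45 kg: closed 95 mm long (x), 50 wide, 50 high, with a small lug 22 x 10 mm on top up to z 58. Origin: underside centre of the closed block. x along its length towards the end cap, z up.
- weight_mid (a point): Middle of the closed weight, 25 mm above its origin.
- weight_cap (a joint): How far the end cap (last 32 mm at the weight's +x end) stands out along +x, m: 0 fully home; starts at 0.006 to 0.010, making the weight 101 to 105 mm long. It moves stiffly (7 N) and stays where left. More than 35 N from the clamp pad crushes the plastic.
- pump: Blue electric balloon pump, box 100 x 150 mm, 95 high, two white nozzles on top to 119 mm; bystander. Origin: underside centre.
- holder_a: Matte black ceramic holder, round, 80 mm across, 85 high; bystander. Origin: underside centre.
- holder_b: The other, same matte black ceramic holder; bystander. Origin: underside centre.
- jar: Clear glass jar with a flip-top lid, 90 mm across, 124 high; bystander. Origin: underside centre.
Mind the look-alikes: they are no part of the job. Several things have the shape of the weight; the one meant has the colours described above.

How it is judged:
By the outcome, as a careful person would: the job done as asked, in the order asked, and still so for the second after the job is handed in, with the robot touching nothing.
It also fails if it takes over 67 s, if anything falls off the work surface, if the arm or the gripper's body presses on something with over 40 N, if the wrist force passes 120 N, or if a joint passes its speed limit or range.

## Working session

There is one attempt and no reset: what is moved stays moved. The work goes in short steps, Python scripts to look and compute and a tool call to move; the robot and the scene stay as the last step left them, time stands still between calls to the robot, and variables do not carry over. Pictures are saved under pics/ and viewed, and the job is handed in when it is done.

Besides the shell and the picture viewer there is one more tool, called after ">>>" as name(argument=value, ...), one argument or row to a line, values as JSON. apply_moves: Moves the arm, as the interface text tells. Its arguments: {"type":"object","properties":{"motion":{"type":"array"},"squeeze":{"type":"number"}},"required":["motion"]}

```bash
ls; mkdir -p pics; python3 - <<'E'
from station import manip
import cv2
print(manip.sense())
for n in("side","top"):
    im=manip.snapshot(n); cv2.imwrite(f"pics/{n}0.png",im[:,:,::-1])
    c=manip.get_calibration(n); print(n,c)
E
```

```text
pics
{'t': 0.0, 'q': array([-1.38851829e+00,  5.28459555e-01,  1.43386369e+00, -7.35657015e-06,
        1.18141235e+00, -1.78483415e-01]), 'qd': array([-0.00045299, -0.00035083, -0.00011691, -0.00054281, -0.0006906 ,
       -0.00160418]), 'tau': array([ 1.21073033e-03, -4.42341757e+01, -1.78024864e+01, -2.76264664e-04,
        8.47419753e-03, -3.57602225e-06]), 'tcp_pos': array([ 0.22052334, -0.58405595,  0.23034996]), 'tool_rot': array([-0.12686262,  0.69639136, -0.69487608,  0.12685494]), 'force': array([-0.34056818, -0.53431251, -0.14374957]), 'ft_torque': array([0.01926409, 0.00036543, 0.06314413]), 'finger_gap': 1.003785659733382}
side {'intrinsics': array([[461.11088125,   0.        , 253.56224379],
       [  0.        , 461.11088125, 193.33673557],
       [  0.        ,   0.        ,   1.        ]]), 'extrinsics': array([[-0.94082864,  0.2105156 , -0.26556477,  0.28009582],
       [-0.33843689, -0.62386047,  0.70445624,  0.83285021],
       [-0.01737634,  0.75264952,  0.65819204,  0.83798594],
       [ 0.        ,  0.        ,  0.        ,  1.        ]])}
top {'intrinsics': array([[373.44683203,   0.        , 258.1118024 ],
       [  0.        , 373.44683203, 189.66066641],
       [  0.        ,   0.        ,   1.        ]]), 'extrinsics': array([[-0.01255832,  0.99717781, -0.07401822,  0.50217398],
       [-0.99942046, -0.01485983, -0.03062551, -0.01749518],
       [-0.03163897,  0.07359072,  0.99678653,  1.0107645 ],
       [ 0.        ,  0.        ,  0.        ,  1.        ]])}
```

View pics/top0.png

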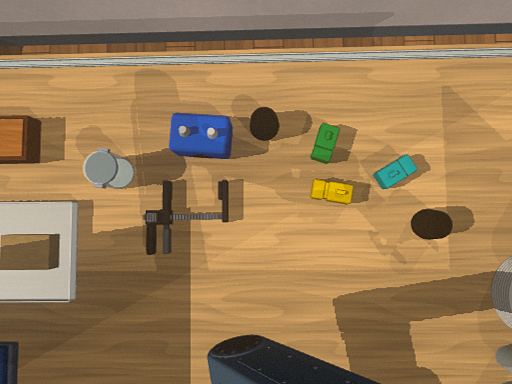

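View pics/side0.png

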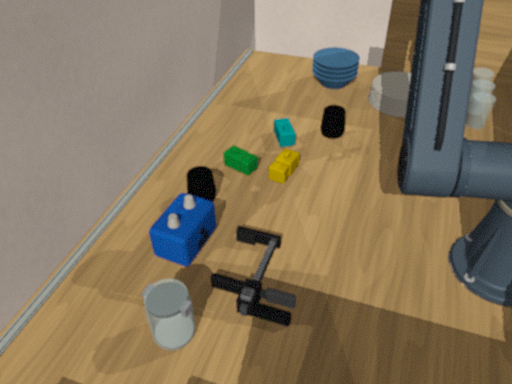

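```bash
cat > h.py <<'E'
from station import manip
import cv2, numpy as np
from scipy.spatial.transform import Rotation as R
def ray(n,uv):
    c=manip.get_calibration(n); K=c["intrinsics"];E=c["extrinsics"]
    d=np.linalg.inv(K)@np.array([uv[0],uv[1],1.]); d=E[:3,:3]@np.array([d[0],-d[1],-d[2]])
    return E[:3,3],d
def plane(n,uv,z):
    o,d=ray(n,uv); return o+d*(z-o[2])/d[2]
def proj(n,p):
    c=manip.get_calibration(n);E=c["extrinsics"]
    q=E[:3,:3].T@(np.asarray(p)-E[:3,3]); q=c["intrinsics"]@np.array([q[0],-q[1],-q[2]]); return q[:2]/q[2]
def tri(uvt,uvs):
    A=[];b=[]
    for n,uv in(("top",uvt),("side",uvs)):
        o,d=ray(n,uv); d=d/np.linalg.norm(d);P=np.eye(3)-np.outer(d,d);A.append(P);b.append(P@o)
    x=np.linalg.lstsq(np.vstack(A),np.hstack(b),rcond=None)
    return x[0]
def crop(src,x0,y0,w,h,s,out):
    im=cv2.imread(src)[y0:y0+h,x0:x0+w]; cv2.imwrite(out,cv2.resize(im,None,fx=s,fy=s,interpolation=cv2.INTER_CUBIC))
def snap(n,out):
    im=manip.snapshot(n)[:,:,::-1].copy(); cv2.imwrite(out,im); return im
def state():
    s=manip.sense(); M=R.from_quat(s["tool_rot"]).as_matrix()
    print("t",round(s["t"],2),"tcp",s["tcp_pos"].round(4),"F",s["force"].round(1),"gap",round(s["finger_gap"]*85.4,1)); print("tool axes cols x,y,z\n",M.round(3)); print("q",s["q"].round(3)); return s,M
E
python3 - <<'E'
from h import *
crop("pics/top0.png",130,165,110,100,7,"pics/c1.png")
crop("pics/top0.png",295,110,130,100,6,"pics/c2.png")
crop("pics/side0.png",200,215,110,115,5,"pics/c3.png")
crop("pics/side0.png",210,110,110,80,7,"pics/c4.png")
state()
E
```

```text
t 0.1 tcp [ 0.2206 -0.5841  0.2304] F [-0.9  1.   0.2] gap 85.2
tool axes cols x,y,z
 [[-0.936 -0.     0.353]
 [-0.353  0.002 -0.936]
 [-0.    -1.    -0.002]]
q [-1.388  0.528  1.434 -0.     1.181 -0.178]
```

View pics/c1.png

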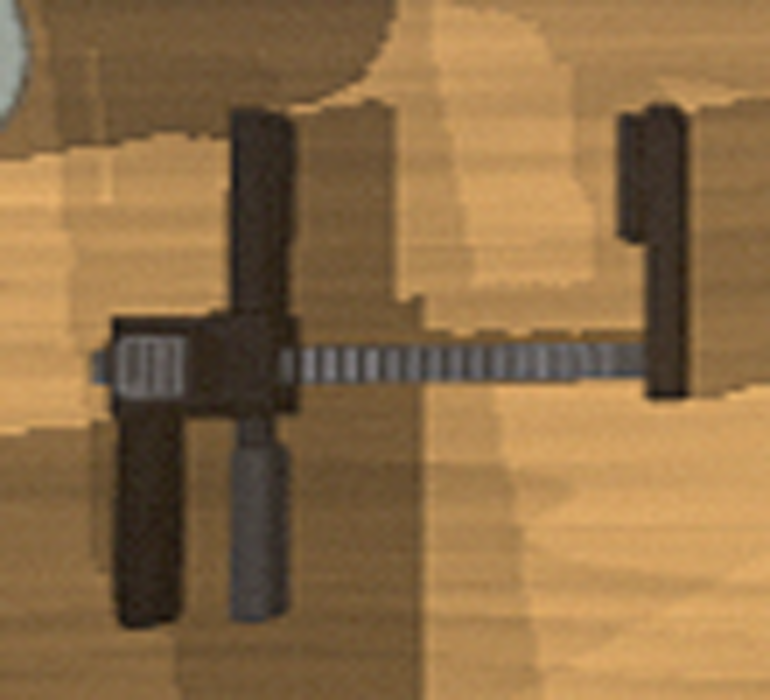

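View pics/c2.png

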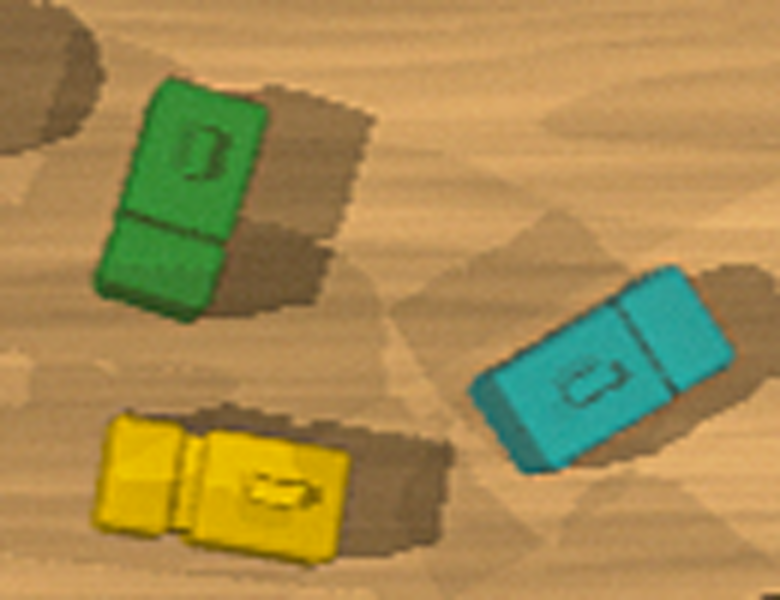

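View pics/c3.png

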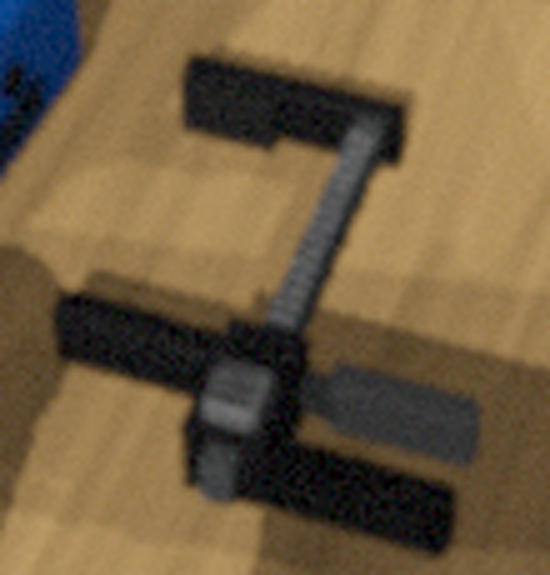

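View pics/c4.png

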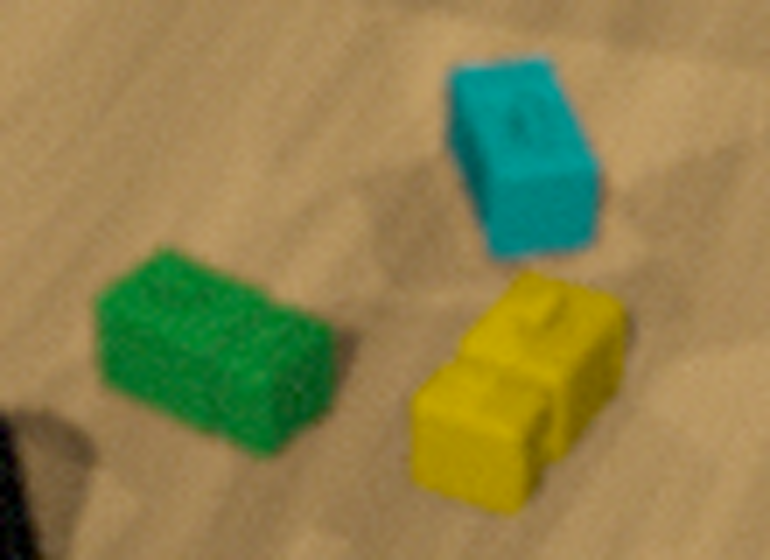

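```bash
python3 - <<'E'
from h import *
c1=lambda u,v:(130+(u+.5)/7-.5,165+(v+.5)/7-.5)
c2=lambda u,v:(295+(u+.5)/6-.5,110+(v+.5)/6-.5)
for nm,u,v,z in [("bar L",300,363,33),("bar R",635,360,33),("bar tail",95,367,33),("jaw L top x-18",233,115,36),("jaw L low",232,300,36),("far x140 hi",646,250,36),("far x140 lo",646,390,36),("pad x130",619,180,34),("far right bottom x154",688,250,0),("release c(-40,0)",151,367,53),("rel tl",118,335,53),("rel br",186,401,53),("handle tl x-60",114,430,34),("handle bot",118,625,34),("trig left x-16",231,600,37),("jaw tip x",262,110,36),("far tip",668,106,36)]:
    print(nm,(plane("top",c1(u,v),z)*1000).round(1)[:2])
for nm,u,v in [("A",350,450),("B",318,562),("G1",208,432),("G2",190,545),("capTL",125,412),("capg1",182,425),("capg2",165,535),("lug",283,492),("green bl",100,285),("green br",185,320)]:
    print(nm,(plane("top",c2(u,v),58 /1000 if nm=="lug" else .05)*1000).round(1)[:2])
s=c1(151,367);
print(tri(s,(200+237/5,215+387/5))*1000)
print("lug tri",tri(c2(283,490),(210+540/7,110+302/7))*1000)
E
```

```text
bar L [  327.8 -8410.2]
bar R [  343.3 -4274.2]
bar tail [   344.8 -10957.2]
jaw L top x-18 [ -3055.1 -10127.8]
jaw L low [  -548.1 -10125.5]
far x140 hi [-1144.5 -4517.5]
far x140 lo [  731.  -4527.7]
pad x130 [-1944.9 -4599.7]
far right bottom x154 [549.5  96.1]
release c(-40,0) [   260.6 -16663.9]
rel tl [  -387.8 -17337.5]
rel br [   947.8 -15951.4]
handle tl x-60 [  1140.4 -11047.4]
handle bot [  3591.5 -10972.4]
trig left x-16 [  3546.7 -10401.8]
jaw tip x [-3117.  -9731.7]
far tip [-3084.5 -4209.2]
A [ 582.9 -231.2]
B [ 535.3 -216.2]
G1 [ 591.6 -171.1]
G2 [ 543.3 -162.2]
capTL [ 600.8 -135.9]
capg1 [ 594.8 -160.1]
capg2 [ 547.7 -151.7]
lug [ 564.9 -200.7]
green bl [ 655.9 -126.5]
green br [ 640.1 -162.6]
[505.25422305 289.51707435  50.59959066]
lug tri [ 565.29194574 -201.76733045   53.65606699]
```

```bash
python3 - <<'E'
from h import *
c1=lambda u,v:(130+(u+.5)/7-.5,165+(v+.5)/7-.5)
for nm,u,v,z in [("bar L",300,363,33),("bar R",635,360,33),("bar tail",95,367,33),("jaw L top x-18",233,115,36),("jaw L low",232,300,36),("far x140 hi",646,250,36),("far x140 lo",646,390,36),("pad x130",619,180,34),("far right bottom x154",688,250,0),("release c(-40,0)",151,367,53),("rel tl",118,335,53),("rel br",186,401,53),("handle tl x-60",114,430,34),("handle bot",118,625,34),("trig left x-16",231,600,37),("jaw tip x",262,110,36),("far tip",668,106,36)]:
    print(nm,(plane("top",c1(u,v),z/1000)*1000).round(1)[:2])
E
```

```text
bar L [507.5 239. ]
bar R [507.  112.6]
bar tail [507.  316.9]
jaw L top x-18 [601.3 264.2]
jaw L low [531.4 264.1]
far x140 hi [548.  107.9]
far x140 lo [495.8 108.2]
pad x130 [574.6 118.2]
far right bottom x154 [549.5  96.1]
release c(-40,0) [506.6 289.2]
rel tl [518.6 301.6]
rel br [494. 276.]
handle tl x-60 [483.3 309.1]
handle bot [410.7 306.9]
trig left x-16 [419.8 263.5]
jaw tip x [603.  253.1]
far tip [602.1  99.3]
```

```bash
cat >> h.py <<'E'
def plan(*wps):
    """wps: (x,y,z,yaw_z deg or None) -> printed rows in tool units"""
    s=manip.sense(); M=R.from_quat(s["tool_rot"]).as_matrix(); y0=np.degrees(np.arctan2(M[1,2],M[0,2]))
    print("t",round(s["t"],2),"tcp",s["tcp_pos"].round(4),"yaw_z",y0.round(2),"F",s["force"].round(1),"gap",round(s["finger_gap"]*85.4,1))
    for x,y,z,a in wps:
        d=M.T@(np.array([x,y,z])-s["tcp_pos"])/.03
        tw=0 if a is None else -(((a-y0+180)%360)-180)/10   # y tool down: +twist lowers yaw
        print((x,y,z,a),"->",d.round(3),"twist",round(tw,3))
def yellow(src,z=.05):
    im=cv2.imread(src); h=cv2.cvtColor(im,cv2.COLOR_BGR2HSV); m=cv2.inRange(h,(20,150,90),(32,255,255))
    n,l,st,c=cv2.connectedComponentsWithStats(m); k=1+np.argmax(st[1:,4]); return (l==k).astype(np.uint8)*255,st[k]
E
python3 - <<'E'
from h import *
for f in("top","side"):
    m,st=yellow(f"pics/{f}0.png"); print(f,st, cv2.minAreaRect(cv2.findContours(m,0,1)[0][0]))
m,st=yellow("pics/top0.png")
cols=range(st[0]+3,st[0]+st[2]-3)
for nm in("top","bot"):
    P=[]
    for c in cols:
        r=np.where(m[:,c])[0]; P.append(plane("top",(c,r[0]-.5 if nm=="top" else r[-1]+.5),.05 if nm=="top" else .05)[:2]*1000)
    P=np.array(P); k=len(P)
    print(nm,P[::4].round(0).tolist()); v=cv2.fitLine(P.astype(np.float32),cv2.DIST_HUBER,0,.01,.01).ravel(); print(v,np.degrees(np.arctan(v[0]/v[1])))
crop("pics/top0.png",300,165,60,50,12,"pics/c5.png")
s=manip.sense()
plan((.45,-.3,.23,-30),(.5065,.214,.2,0),(.5065,.214,.06,0))
E
```

```text
top [310 179  44  26 829] ((331.45947265625, 191.24325561523438), (41.75734329223633, 20.385475158691406), 9.462322235107422)
side [268 148  32  36 762] ((283.5000305175781, 165.50001525878906), (22.669233322143555, 39.37287902832031), 40.601295471191406)
top [[598.0, -130.0], [600.0, -140.0], [597.0, -150.0], [595.0, -160.0], [592.0, -170.0], [592.0, -181.0], [592.0, -191.0], [589.0, -201.0], [586.0, -211.0], [586.0, -221.0]]
[ 1.6053289e-01  9.8703051e-01  5.9388361e+02 -1.7149817e+02] 9.237828
bot [[549.0, -129.0], [546.0, -139.0], [548.0, -149.0], [543.0, -159.0], [540.0, -169.0], [540.0, -179.0], [538.0, -189.0], [535.0, -199.0], [535.0, -210.0], [535.0, -220.0]]
[ 1.7411849e-01  9.8472470e-01  5.4070538e+02 -1.7549812e+02] 10.027364
t 0.1 tcp [ 0.2206 -0.5841  0.2304] yaw_z -69.33 F [-0.9  1.   0.2] gap 85.2
(0.45, -0.3, 0.23, -30) -> [-10.499   0.03   -6.16 ] twist -3.933
(0.5065, 0.214, 0.2, 0) -> [-18.309   1.063 -21.523] twist -6.933
(0.5065, 0.214, 0.06, 0) -> [-18.307   5.73  -21.514] twist -6.933
```

View pics/c5.png

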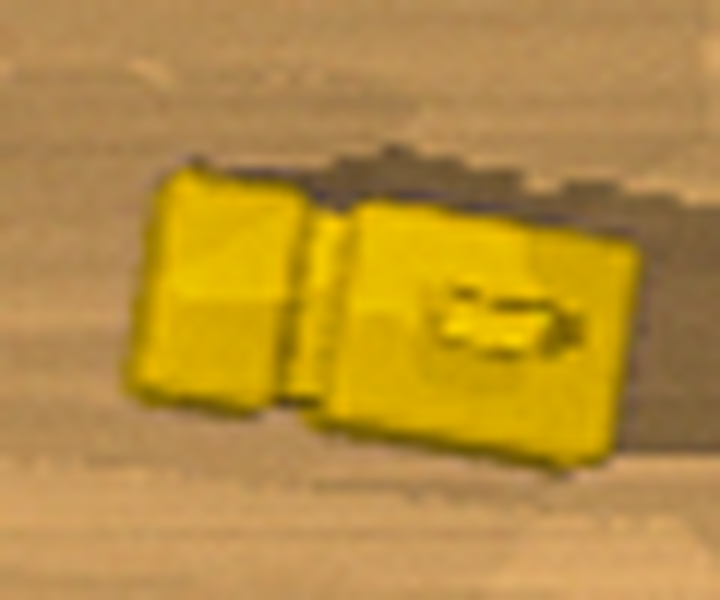

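```bash
python3 - <<'E'
from h import *
g=lambda u,v:(300+(u+.5)/12-.5,165+(v+.5)/12-.5)
r=plane("top",g(625,350),.045)[:2]*1000
l0=plane("top",g(140,283),.0)[:2]*1000; l5=plane("top",g(148,283),.05)[:2]*1000
a=np.radians(9.7);d=np.array([np.sin(a),np.cos(a)])
print(r,l0,l5,"len",(l0-r)@d,(l5-r)@d)
print("centre via right+51",r+51.5*d, "closed",r+47.5*d)
E
```

```text
[ 559.86538168 -228.2945319 ] [ 579.25317088 -130.11797177] [ 575.41460489 -126.25311964] len 100.0396124841524 103.20245302874407
centre via right+51 [ 568.54258473 -177.53080325] closed [ 567.86862721 -181.47361712]
```

>>> apply_moves(
  motion=[
    [60,-2.0,0,-1.1,-0.9],
    [60,-4,0,-2.2,-1.8],
    [60,-6,0,-3.3,-2.7],
    [60,-8,0,-4.5,-3.6],
    [60,-10,0,-6,-4.5],
    [60,-11.5,0,-7.8,-5.4],
    [60,-13,0,-9.7,-6.3],
    [60,-14,0.2,-11.6,-6.93],
    [60,-15,0.4,-13.5,-6.93],
    [60,-16,0.6,-15.4,-6.93],
    [60,-17,0.8,-17.5,-6.93],
    [60,-17.7,1,-19.5,-6.93],
  ],
)

```text
t: 1.6
tcp_pos: [0.508, 0.0838, 0.2071]
tool_rot: [0.5, -0.5, 0.5, -0.5]
force: [1.0, 0.5, -0.2]
finger_gap: 0.706
```

```bash
python3 - <<'E'
from h import *
plan((.5065,.214,.2,0),(.5065,.214,.08,0),(.5065,.214,.004,0))
E
```

```text
t 1.6 tcp [0.508  0.0838 0.2071] yaw_z -0.04 F [ 1.   0.5 -0.2] gap 60.3
(0.5065, 0.214, 0.2, 0) -> [-4.341  0.238 -0.053] twist -0.004
(0.5065, 0.214, 0.08, 0) -> [-4.341  4.238 -0.054] twist -0.004
(0.5065, 0.214, 0.004, 0) -> [-4.341  6.771 -0.055] twist -0.004
```

>>> apply_moves(
  motion=[
    [60,-2,0.4,-0.05,0],
    [60,-3.5,1.5,-0.05,0],
    [60,-4.34,3,-0.05,0],
    [60,-4.34,4.2,-0.05,0],
    [60,-4.34,4.2,-0.05,0],
    [60,-4.34,4.2,-0.05,0],
  ],
)

```text
t: 2.35
tcp_pos: [0.5071, 0.2118, 0.0822]
tool_rot: [0.499, -0.5, 0.5, -0.5]
force: [1.1, -0.2, -0.7]
finger_gap: 0.702
```

```bash
python3 - <<'E'
from h import *
plan((.5065,.214,.08,0),(.5065,.214,.004,0))
snap("top","pics/t1.png");snap("side","pics/s1.png")
crop("pics/s1.png",160,180,180,150,4,"pics/s1c.png")
E
```

```text
t 2.35 tcp [0.5071 0.2118 0.0822] yaw_z -0.05 F [ 1.1 -0.2 -0.7] gap 59.9
(0.5065, 0.214, 0.08, 0) -> [-0.072  0.074 -0.019] twist -0.005
(0.5065, 0.214, 0.004, 0) -> [-0.072  2.608 -0.022] twist -0.005
```

View pics/s1c.png

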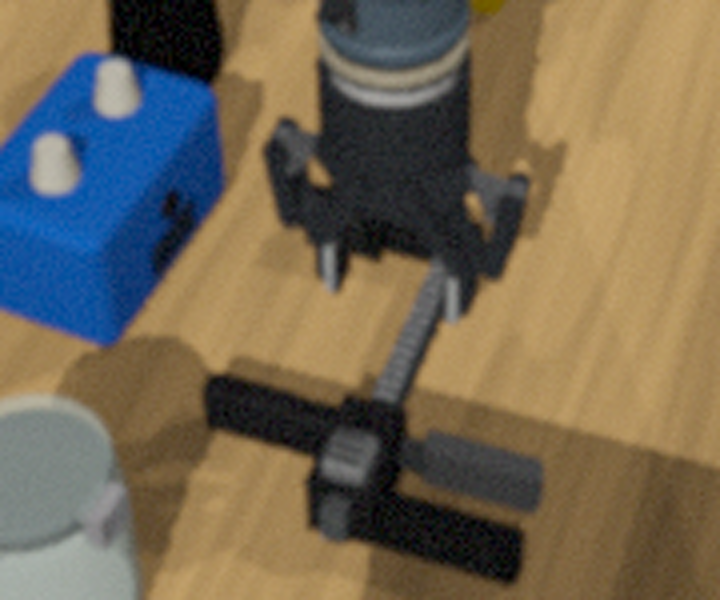

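View pics/t1.png

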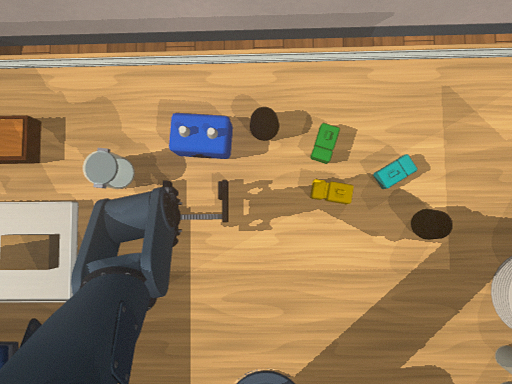

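>>> apply_moves(
  motion=[
    [60,-0.07,1.2,-0.02,0],
    [60,-0.07,2.2,-0.02,0],
    [50,-0.07,2.6,-0.02,0],
    [5,-0.07,2.6,-0.02,0],
    [5,-0.07,2.6,-0.02,0],
    [5,-0.07,2.6,-0.02,0],
    [5,-0.07,2.6,-0.02,0],
    [5,-0.07,2.6,-0.02,0],
  ],
  squeeze=70,
)

```text
t: 3.45
tcp_pos: [0.5069, 0.2142, 0.0049]
tool_rot: [0.499, -0.5, 0.501, -0.501]
force: [0.1, -1.0, 6.5]
finger_gap: 0.154
```

>>> apply_moves(
  motion=[
    [5,0,-0.5,0,0],
    [5,0,-1.5,0,0],
    [5,0,-3.2,0,0],
    [5,0,-3.2,0,0],
  ],
)

```text
t: 3.95
tcp_pos: [0.5079, 0.2147, 0.1028]
tool_rot: [-0.498, 0.499, -0.501, 0.502]
force: [0.5, -0.6, -6.8]
finger_gap: 0.146
```

```bash
python3 - <<'E'
from h import *
snap("side","pics/s2.png")
crop("pics/s2.png",160,180,180,150,4,"pics/s2c.png")
plan((.5037,-.1341,.1,-9.7),(.5037,-.1341,.03,-9.7),(.5037,-.1341,.005,-9.7))
E
```

```text
t 4.0 tcp [0.5061 0.2143 0.1008] yaw_z -0.01 F [-0.3  0.2 -6.7] gap 12.6
(0.5037, -0.1341, 0.1, -9.7) -> [11.614  0.021 -0.078] twist 0.969
(0.5037, -0.1341, 0.03, -9.7) -> [11.615  2.354 -0.084] twist 0.969
(0.5037, -0.1341, 0.005, -9.7) -> [11.616  3.188 -0.087] twist 0.969
```

View pics/s2c.png

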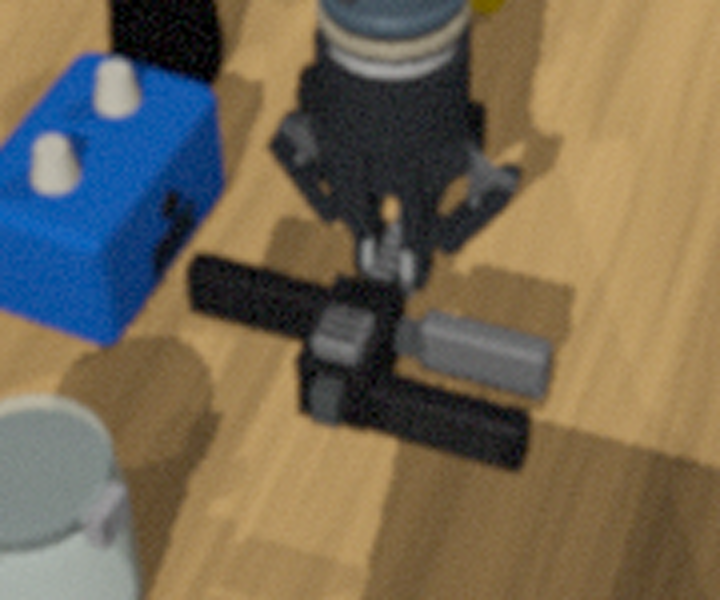

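>>> apply_moves(
  motion=[
    [5,1,0,0,0.1],
    [5,2.4,0,0,0.25],
    [5,3.9,0,0,0.4],
    [5,5.4,0,-0.03,0.55],
    [5,6.9,0,-0.05,0.7],
    [5,8.4,0,-0.07,0.85],
    [5,9.7,0,-0.08,0.97],
    [5,10.8,0,-0.08,0.97],
    [5,11.62,0,-0.08,0.97],
    [5,11.62,0,-0.08,0.97],
    [5,11.62,0,-0.08,0.97],
  ],
)

```text
t: 5.38
tcp_pos: [0.5014, -0.1334, 0.098]
tool_rot: [-0.456, 0.542, -0.539, 0.455]
force: [0.5, 0.5, -7.6]
finger_gap: 0.149
```

```bash
python3 - <<'E'
from h import *
snap("side","pics/s3.png");snap("top","pics/t3.png")
crop("pics/s3.png",190,80,180,150,4,"pics/s3c.png")
crop("pics/t3.png",230,130,150,120,5,"pics/t3c.png")
plan((.5037,-.1341,.1,-9.7),(.5037,-.1341,.03,-9.7),(.5037,-.1341,.005,-9.7))
E
```

```text
t 5.47 tcp [ 0.502  -0.1331  0.0986] yaw_z -9.67 F [-0.3 -0.2 -7.3] gap 13.0
(0.5037, -0.1341, 0.1, -9.7) -> [ 0.023 -0.048  0.06 ] twist 0.003
(0.5037, -0.1341, 0.03, -9.7) -> [0.026 2.285 0.067] twist 0.003
(0.5037, -0.1341, 0.005, -9.7) -> [0.027 3.118 0.069] twist 0.003
```

View pics/s3c.png

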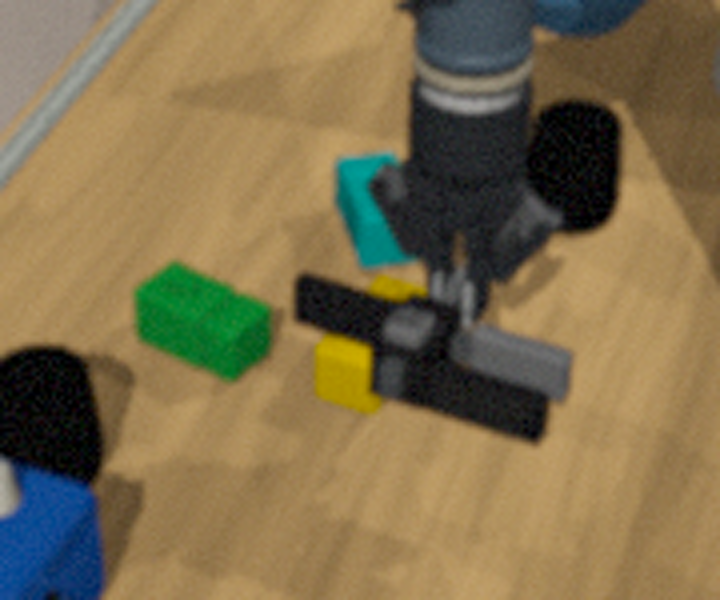

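View pics/t3c.png

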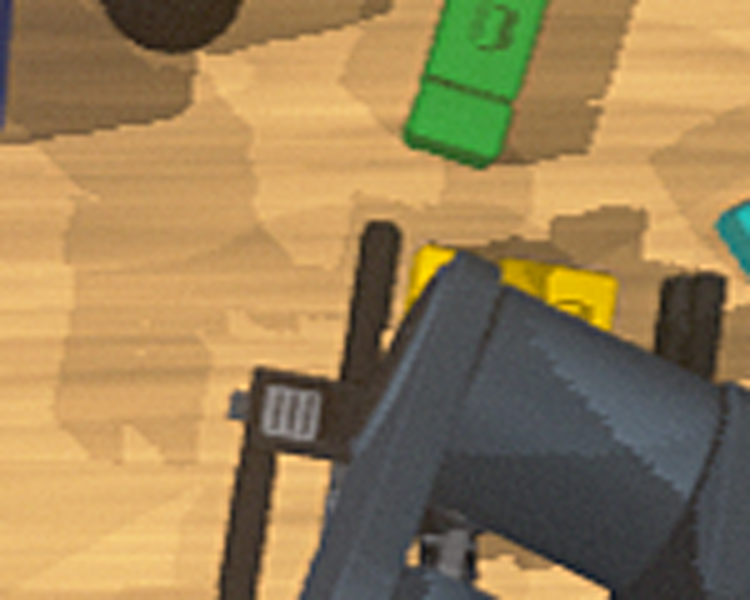

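```bash
python3 - <<'E'
from h import *
g=lambda u,v:(230+(u+.5)/5-.5,130+(v+.5)/5-.5)
for n,u,v,z in [("fixed jaw left edge x-18",363,240,.13),("left edge low",343,370,.13),("rel c (-40,0)",292,412,.147),("pad face x130",662,310,.128),("pad/jaw x140 edge",692,310,.13)]:
    p=plane("top",g(u,v),z)*1000
    C=np.array([502.0,-133.1]);cx=np.array([-.168,-.9857]);cy=np.array([.9857,-.168]);O=C-34*cx
    print(n,p.round(1)[:2],"clamp coords if nominal",((p[:2]-O)@cx).round(1),((p[:2]-O)@cy).round(1))
E
```

```text
fixed jaw left edge x-18 [594.6 -95. ] clamp coords if nominal -19.1 84.9
left edge low [533.3 -84.3] clamp coords if nominal -19.3 22.7
rel c (-40,0) [513.7 -59.2] clamp coords if nominal -40.8 -0.9
pad face x130 [ 559.5 -234.5] clamp coords if nominal 124.3 73.7
pad/jaw x140 edge [ 559.2 -248. ] clamp coords if nominal 137.6 75.7
```

>>> apply_moves(
  motion=[
    [5,0.03,0.5,0.06,0],
    [5,0.03,1.3,0.06,0],
    [5,0.03,2.0,0.06,0],
    [5,0.03,2.5,0.06,0],
    [5,0.03,2.9,0.06,0],
    [5,0.03,3.05,0.06,0],
    [5,0.03,3.05,0.06,0],
  ],
)

```text
t: 6.35
tcp_pos: [0.505, -0.1357, 0.0079]
tool_rot: [0.456, -0.541, 0.541, -0.456]
force: [-0.5, -0.0, -6.5]
finger_gap: 0.152
```

```bash
python3 - <<'E'
from h import *
snap("side","pics/s4.png")
crop("pics/s4.png",190,80,180,150,4,"pics/s4c.png")
plan()
E
```

```text
t 6.4 tcp [ 0.5051 -0.1359  0.0082] yaw_z -9.73 F [ 0.1  0.3 -7. ] gap 12.9
```

View pics/s4c.png

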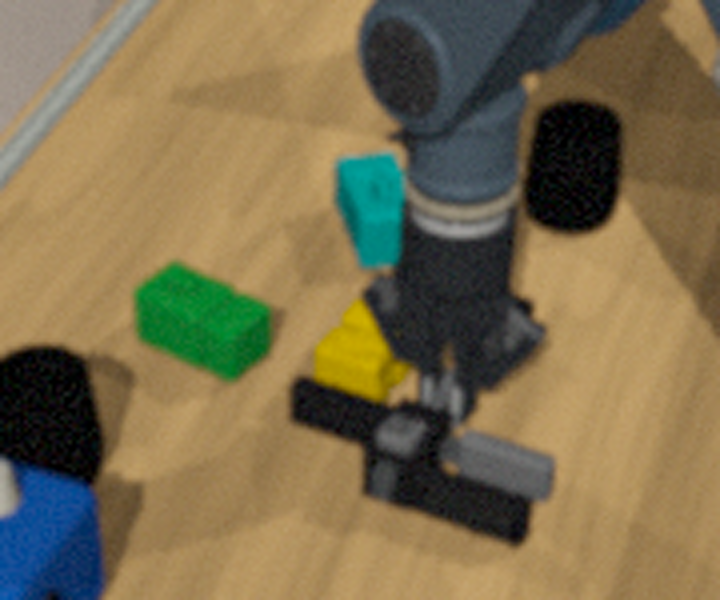

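>>> apply_moves(
  motion=[
    [5,0,0.06,0,0],
    [5,0,0.12,0,0],
    [5,0,0.12,0,0],
  ],
)

```text
t: 6.78
tcp_pos: [0.5052, -0.1359, 0.0049]
tool_rot: [0.456, -0.54, 0.541, -0.456]
force: [-0.2, -0.2, -2.0]
finger_gap: 0.149
```

>>> apply_moves(
  motion=[
    [5,0,0.02,0,0],
    [20,0,0.02,0,0],
    [36,0,0.02,0,0],
    [36,0,0.02,0,0],
    [36,0,-0.6,0,0],
    [36,0,-2,0,0],
    [36,0,-4,0,0],
    [36,0,-6,0,0],
    [36,4,-6,0,0],
    [36,7,-6,0,0],
    [36,7,-6,0,0],
  ],
  squeeze=30,
)

```text
t: 8.15
tcp_pos: [0.4728, -0.322, 0.1847]
tool_rot: [0.456, -0.54, 0.541, -0.456]
force: [1.1, -0.1, 0.7]
finger_gap: 0.426
```

```bash
python3 - <<'E'
from h import *
plan()
snap("side","pics/s5.png");snap("top","pics/t5.png")
crop("pics/s5.png",190,80,180,150,4,"pics/s5c.png")
crop("pics/t5.png",250,150,130,110,6,"pics/t5c.png")
E
```

```text
t 8.15 tcp [ 0.4728 -0.322   0.1847] yaw_z -9.69 F [ 1.1 -0.1  0.7] gap 36.4
```

View pics/s5c.png

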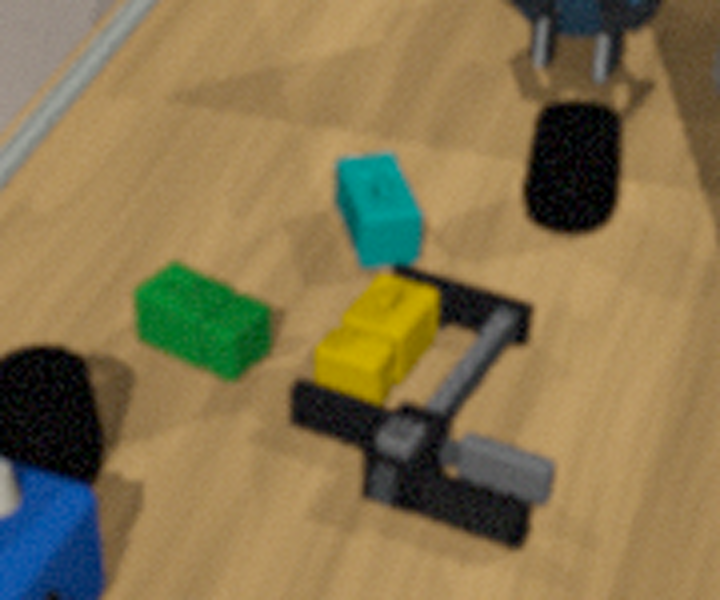

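View pics/t5c.png

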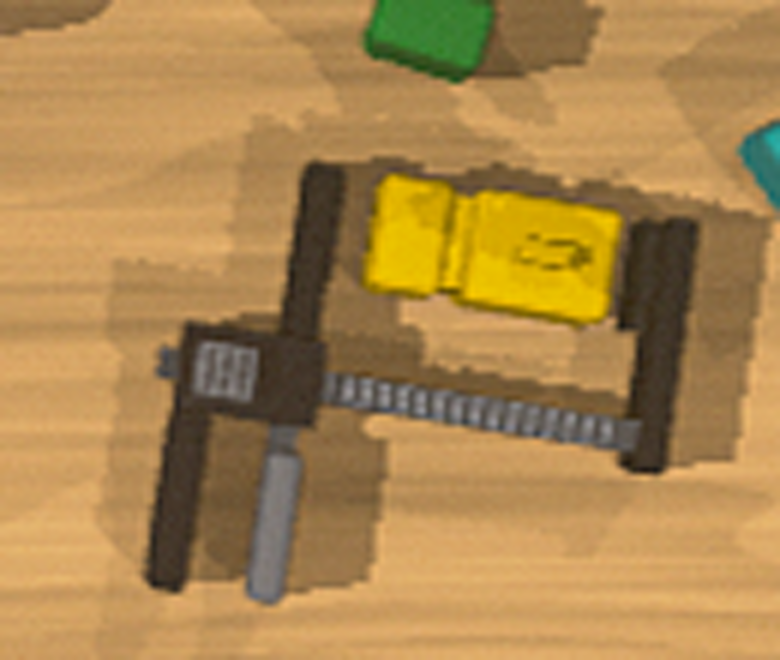

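```bash
cat >> h.py <<'E'
def clamp_fit(pts,cam="top"):
    """pts: list of (pixel uv, clampx, clampy, z) mm; rigid 2D fit"""
    W=np.array([plane(cam,p[0],p[3]/1000)[:2]*1000 for p in pts]);L=np.array([[p[1],p[2]] for p in pts],float)
    Rm,_=R.align_vectors(np.c_[W-W.mean(0),0*W[:,0]],np.c_[L-L.mean(0),0*L[:,0]]); M=Rm.as_matrix()[:2,:2]
    O=W.mean(0)-M@L.mean(0); print("O",O.round(1),"cx angle",np.degrees(np.arctan2(M[1,0],M[0,0])).round(2),"res",((W-(L@M.T+O))).round(1).tolist()); return O,M
E
python3 - <<'E'
from h import *
g=lambda u,v:(250+(u+.5)/6-.5,150+(v+.5)/6-.5)
pts=[(g(226,371),-40,0,53),(g(205,327)if 0 else g(192,326),-60,19,42),(g(306,165),-18,97,36),(g(284,320),-18,24,36),(g(151,585),-60,-98,34),(g(250,600),-16,-96,37),(g(655,222),140,97,36),(g(640,440),140,-2,34)]
O,M=clamp_fit(pts)
for c in(-30,-34): print(c,O+M@np.array([c,-63]))
print("release",O+M@np.array([-40,0]))
G=O+M@np.array([-33,-63]);G/=1000
plan((G[0],G[1],.185,-99.2),(G[0],G[1],.06,-99.2),(G[0],G[1],.004,-99.2))
E
```

```text
O [ 509.3 -101.6] cx angle -99.35 res [[0.7, 0.3], [-1.6, -2.6], [-2.0, 0.5], [2.6, -0.4], [2.6, -2.3], [1.2, -0.9], [-3.6, 6.3], [0.2, -0.8]]
-30 [451.9807787  -61.75119448]
-34 [452.63072723 -57.80435183]
release [515.76842177 -62.12077717]
t 8.25 tcp [ 0.4729 -0.3277  0.1848] yaw_z -10.09 F [-1.   0.4 -1.3] gap 36.1
(np.float64(0.4524682400978746), np.float64(-0.058791062489525675), 0.185, -99.2) -> [-8.705 -0.058 -2.239] twist 8.911
(np.float64(0.4524682400978746), np.float64(-0.058791062489525675), 0.06, -99.2) -> [-8.725  4.108 -2.254] twist 8.911
(np.float64(0.4524682400978746), np.float64(-0.058791062489525675), 0.004, -99.2) -> [-8.734  5.975 -2.261] twist 8.911
```

>>> apply_moves(
  motion=[
    [80,-1,0,-0.3,0.9],
    [80,-2,0,-0.6,1.8],
    [80,-3,0,-0.9,2.7],
    [80,-4,0,-1.2,3.6],
    [80,-5,0,-1.5,4.5],
    [80,-6,0,-1.8,5.4],
    [80,-7,0,-2.0,6.3],
    [80,-8,0,-2.2,7.2],
    [80,-8.7,0.5,-2.25,8.1],
    [80,-8.72,1.5,-2.25,8.9],
    [80,-8.72,2.8,-2.25,8.95],
    [80,-8.72,3.5,-2.25,8.95],
  ],
)

```text
t: 9.75
tcp_pos: [0.4497, -0.0502, 0.0779]
tool_rot: [0.056, 0.705, -0.705, -0.058]
force: [-0.7, -0.2, -0.6]
finger_gap: 0.934
```

```bash
python3 - <<'E'
from h import *
plan((.4525,-.0588,.06,-99.3),(.4525,-.0588,.004,-99.3))
snap("side","pics/s6.png");crop("pics/s6.png",190,80,180,150,4,"pics/s6c.png")
E
```

```text
t 9.75 tcp [ 0.4497 -0.0502  0.0779] yaw_z -99.2 F [-0.7 -0.2 -0.6] gap 79.8
(0.4525, -0.0588, 0.06, -99.3) -> [-0.138  0.596  0.267] twist 0.01
(0.4525, -0.0588, 0.004, -99.3) -> [-0.142  2.463  0.268] twist 0.01
```

View pics/s6c.png

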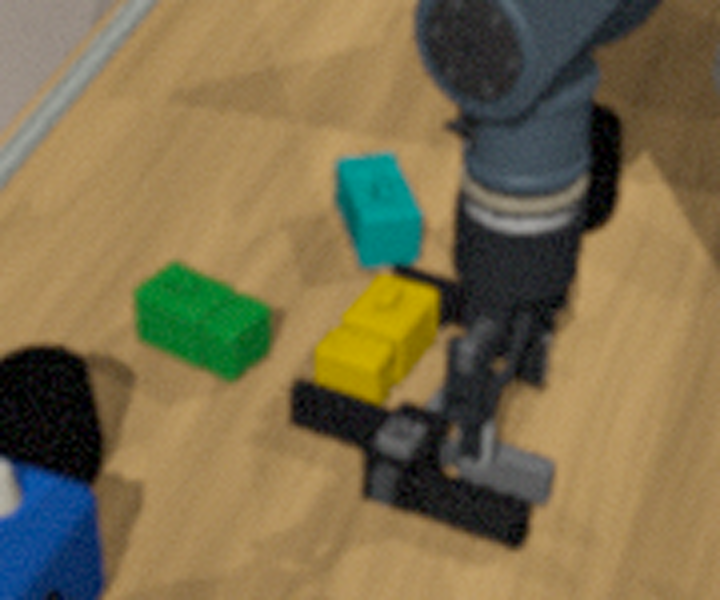

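>>> apply_moves(
  motion=[
    [82,-0.14,0,0.27,0],
    [82,-0.14,0.5,0.27,0],
    [82,-0.14,0.8,0.27,0],
    [82,-0.14,0.8,0.27,0],
  ],
)

```text
t: 10.3
tcp_pos: [0.4538, -0.0601, 0.0555]
tool_rot: [-0.057, -0.705, 0.705, 0.057]
force: [-0.9, 0.3, 0.2]
finger_gap: 0.965
```

```bash
python3 - <<'E'
from h import *
plan((.4525,-.0588,.004,-99.3))
snap("side","pics/s7.png");crop("pics/s7.png",230,140,100,80,7,"pics/s7c.png")
for p in [(-16,-96,37),(-60,-98,34),(0,-63,37),(-60,-63,34)]:
    a=np.radians(-99.35);O=np.array([509.3,-101.6]);w=O+np.array([[np.cos(a),-np.sin(a)],[np.sin(a),np.cos(a)]])@np.array(p[:2])
    print(p,(proj("side",[w[0]/1000,w[1]/1000,p[2]/1000])-[230,140])*7)
E
```

```text
t 10.3 tcp [ 0.4538 -0.0601  0.0555] yaw_z -99.24 F [-0.9  0.3  0.2] gap 82.4
(0.4525, -0.0588, 0.004, -99.3) -> [ 0.049  1.718 -0.037] twist 0.006
(-16, -96, 37) [677.65909163 401.92059711]
(-60, -98, 34) [635.65022438 480.939974  ]
(0, -63, 37) [612.55029942 349.90255404]
(-60, -63, 34) [547.19199306 450.29068405]
```

View pics/s7c.png

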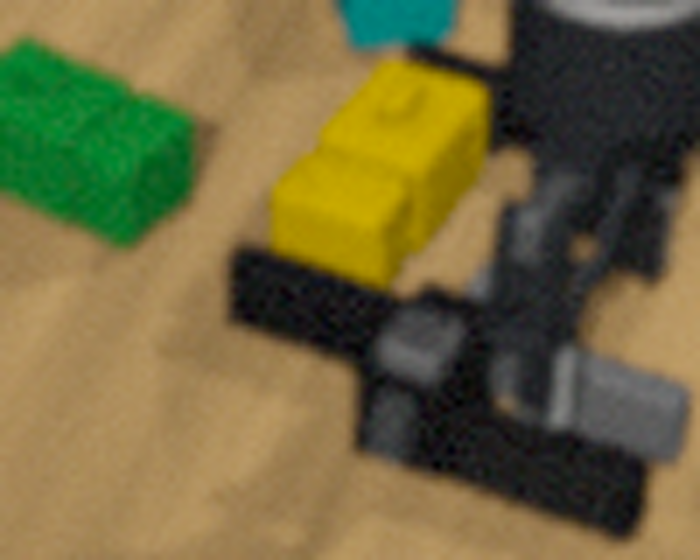

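>>> apply_moves(
  motion=[
    [83,0.05,0.6,-0.04,0],
    [83,0.05,1.2,-0.04,0],
    [83,0.05,1.6,-0.04,0],
    [83,0.05,1.7,-0.04,0],
    [83,0.05,1.7,-0.04,0],
  ],
)

```text
t: 10.98
tcp_pos: [0.4525, -0.0585, 0.0045]
tool_rot: [-0.057, -0.705, 0.705, 0.057]
force: [0.2, -0.5, -0.3]
finger_gap: 0.972
```

```bash
python3 - <<'E'
from h import *
plan((.4525,-.0588,.004,-99.3))
snap("side","pics/s8.png");crop("pics/s8.png",230,140,100,80,7,"pics/s8c.png")
E
```

```text
t 10.97 tcp [ 0.4525 -0.0585  0.0045] yaw_z -99.23 F [ 0.2 -0.5 -0.3] gap 83.0
(0.4525, -0.0588, 0.004, -99.3) -> [-0.002  0.017  0.009] twist 0.007
```

View pics/s8c.png

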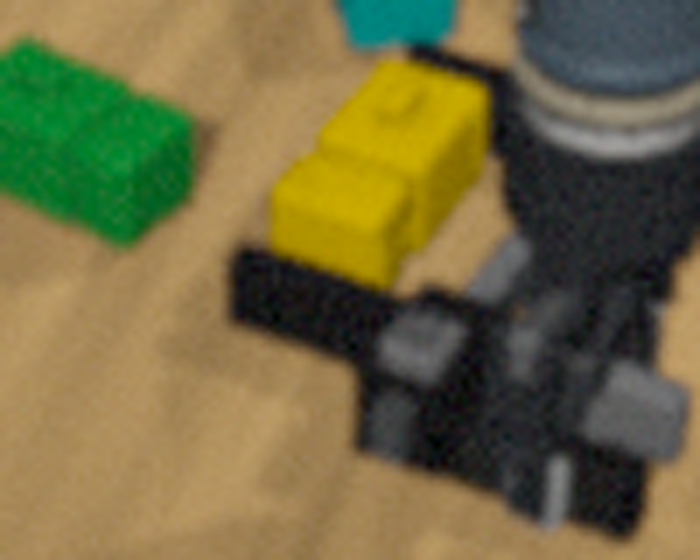

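>>> apply_moves(
  motion=[
    [60,0,0,0,0],
    [40,0,0,0,0],
    [40,0,0,0,0],
    [40,0,0,0,0],
    [40,0,0,0,0],
    [40,0,0,0,0],
  ],
  squeeze=30,
)

```text
t: 11.78
tcp_pos: [0.4525, -0.0576, 0.0061]
tool_rot: [0.058, 0.705, -0.705, -0.056]
force: [0.8, 6.5, 15.8]
finger_gap: 0.518
```

>>> apply_moves(
  motion=[
    [40,0,0,0,0],
    [40,0,0,0,0],
  ],
)

```text
t: 12.02
tcp_pos: [0.4525, -0.0575, 0.0061]
tool_rot: [0.057, 0.705, -0.705, -0.056]
force: [1.0, 6.8, 15.6]
finger_gap: 0.519
```

>>> apply_moves(
  motion=[
    [60,0,-0.05,0,0],
    [76,0,-0.1,0,0],
    [76,0,-0.1,0,0],
    [76,0,-0.1,0,0],
  ],
)

```text
t: 12.52
tcp_pos: [0.4522, -0.0585, 0.0072]
tool_rot: [0.057, 0.705, -0.705, -0.057]
force: [0.5, 0.2, -0.3]
finger_gap: 0.895
```

```bash
python3 - <<'E'
from h import *
plan((.4525,-.0588,.006,-99.3))
snap("side","pics/s9.png");crop("pics/s9.png",230,130,100,90,7,"pics/s9c.png")
snap("top","pics/t9.png");crop("pics/t9.png",250,150,130,110,6,"pics/t9c.png")
E
```

```text
t 12.53 tcp [ 0.4522 -0.0585  0.0072] yaw_z -99.24 F [ 0.5  0.2 -0.3] gap 76.4
(0.4525, -0.0588, 0.006, -99.3) -> [-0.012  0.041  0.009] twist 0.006
```

View pics/s9c.png

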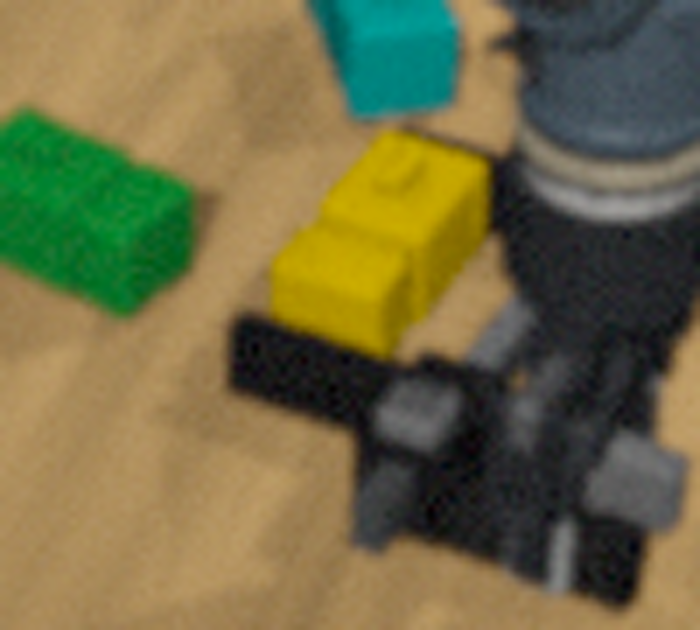

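View pics/t9c.png

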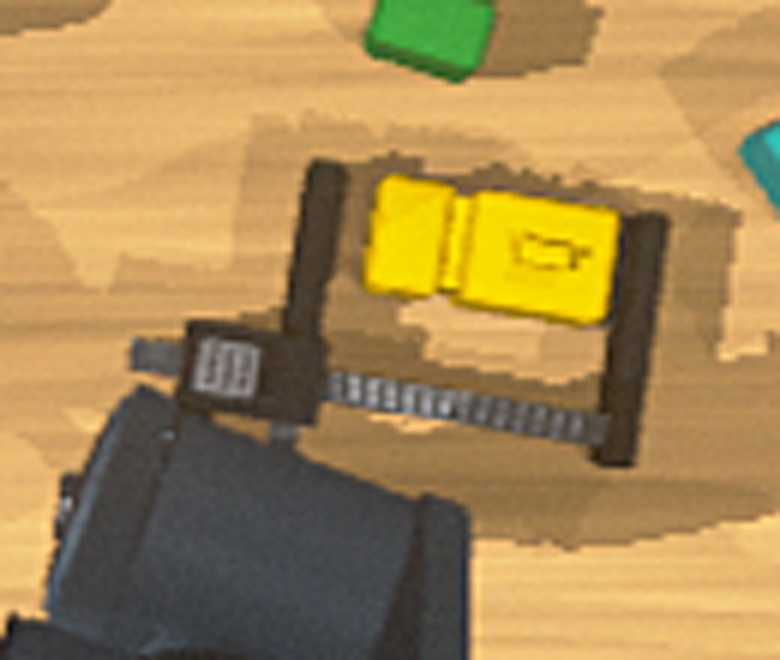

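>>> apply_moves(
  motion=[
    [60,0,0,0,0],
    [40,0,0,0,0],
    [40,0,0,0,0],
    [40,0,0,0,0],
    [40,0,0,0,0],
    [40,0,0,0,0],
  ],
  squeeze=30,
)

```text
t: 13.38
tcp_pos: [0.4525, -0.058, 0.0086]
tool_rot: [0.058, 0.705, -0.705, -0.057]
force: [-0.2, 4.0, 14.4]
finger_gap: 0.519
```

>>> apply_moves(
  motion=[
    [60,0,0,0,0],
    [76,0,0,0,0],
    [76,0,0,0,0],
    [76,0,0,0,0],
  ],
)

```text
t: 13.88
tcp_pos: [0.4522, -0.0584, 0.0072]
tool_rot: [0.057, 0.705, -0.705, -0.057]
force: [-0.1, -0.2, -0.5]
finger_gap: 0.893
```

```bash
python3 - <<'E'
from h import *
plan((.4525,-.0588,.006,-99.3))
snap("side","pics/s10.png");crop("pics/s10.png",230,130,100,90,7,"pics/s10c.png")
snap("top","pics/t10.png");crop("pics/t10.png",250,150,130,110,6,"pics/t10c.png")
E
```

```text
t 13.88 tcp [ 0.4522 -0.0584  0.0072] yaw_z -99.23 F [-0.1 -0.2 -0.5] gap 76.2
(0.4525, -0.0588, 0.006, -99.3) -> [-0.012  0.038  0.011] twist 0.007
```

View pics/s10c.png

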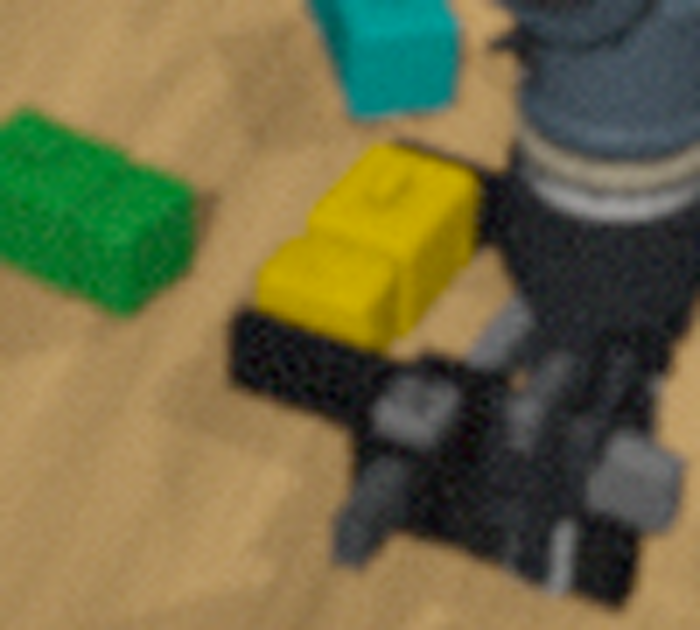

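View pics/t10c.png

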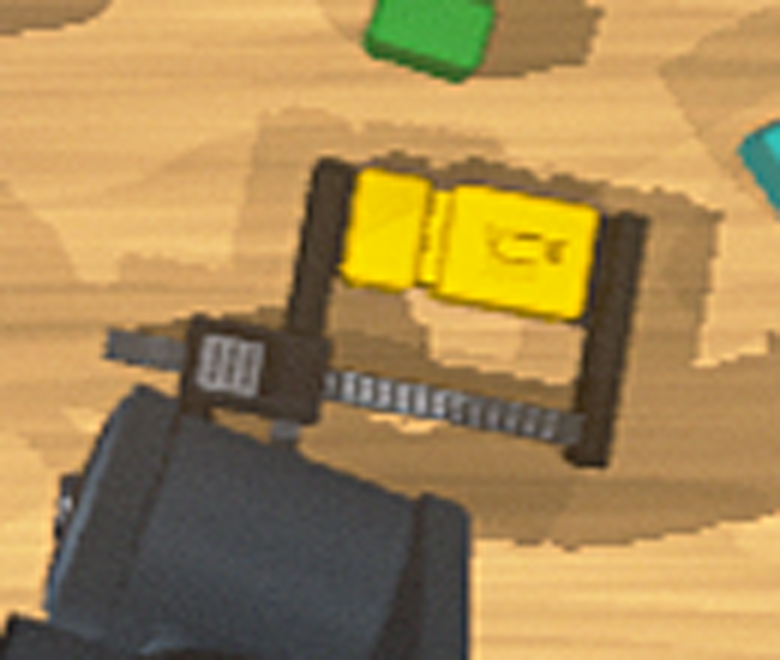

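>>> apply_moves(
  motion=[
    [60,0,0,0,0],
    [40,0,0,0,0],
    [40,0,0,0,0],
    [40,0,0,0,0],
    [40,0,0,0,0],
    [40,0,0,0,0],
  ],
  squeeze=30,
)

```text
t: 14.72
tcp_pos: [0.4529, -0.0581, 0.0094]
tool_rot: [-0.058, -0.705, 0.705, 0.056]
force: [-0.1, 3.7, 21.8]
finger_gap: 0.523
```

>>> apply_moves(
  motion=[
    [60,0,0,0,0],
    [76,0,0,0,0],
    [76,0,0,0,0],
    [76,0,0,0,0],
  ],
)

```text
t: 15.22
tcp_pos: [0.452, -0.0583, 0.007]
tool_rot: [0.057, 0.705, -0.705, -0.057]
force: [-0.1, 0.5, -0.0]
finger_gap: 0.89
```

```bash
python3 - <<'E'
from h import *
plan((.4525,-.0588,.006,-99.3))
snap("side","pics/s11.png");crop("pics/s11.png",230,130,100,90,7,"pics/s11c.png")
snap("top","pics/t11.png");crop("pics/t11.png",250,150,130,110,6,"pics/t11c.png")
E
```

```text
t 15.22 tcp [ 0.452  -0.0583  0.007 ] yaw_z -99.23 F [-0.1  0.5 -0. ] gap 76.0
(0.4525, -0.0588, 0.006, -99.3) -> [-0.019  0.035  0.013] twist 0.007
```

View pics/s11c.png

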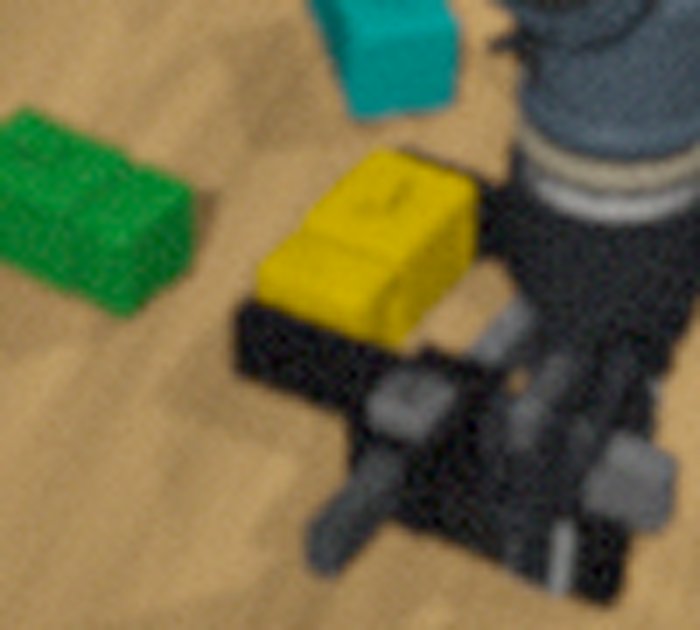

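View pics/t11c.png

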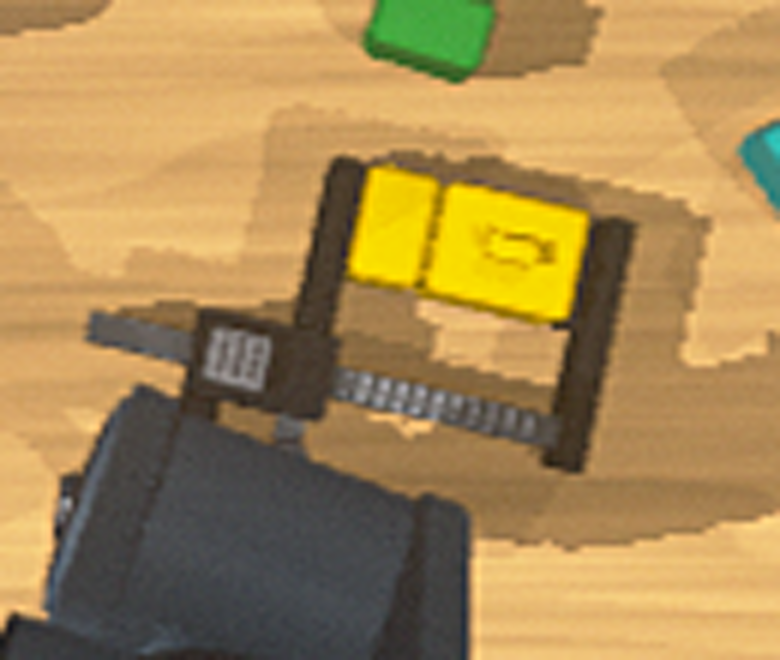

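>>> apply_moves(
  motion=[
    [60,0,0,0,0],
    [40,0,0,0,0],
    [40,0,0,0,0],
    [40,0,0,0,0],
    [40,0,0,0,0],
    [40,0,0,0,0],
  ],
  squeeze=30,
)

```text
t: 16.08
tcp_pos: [0.4527, -0.0578, 0.0085]
tool_rot: [0.057, 0.705, -0.705, -0.056]
force: [1.3, 5.6, 12.9]
finger_gap: 0.635
```

>>> apply_moves(
  motion=[
    [40,0,0,0,0],
    [40,0,0,0,0],
  ],
)

```text
t: 16.32
tcp_pos: [0.4527, -0.0578, 0.0085]
tool_rot: [0.057, 0.705, -0.705, -0.056]
force: [-0.1, 5.0, 13.1]
finger_gap: 0.634
```

>>> apply_moves(
  motion=[
    [60,0,0,0,0],
    [76,0,0,0,0],
    [80,0,0,0,0],
    [80,0,0,0,0],
    [80,0,-0.6,0,0],
    [80,0,-2,0,0],
    [80,0,-4,0,0],
    [80,0,-5,0,0],
    [60,0,-5,5,0],
    [40,0,-5,7,0],
    [10,0,-5,7,0],
  ],
)

```text
t: 17.7
tcp_pos: [0.4218, -0.245, 0.1575]
tool_rot: [-0.057, -0.705, 0.705, 0.057]
force: [0.3, -0.1, 0.0]
finger_gap: 0.298
```

```bash
python3 - <<'E'
from h import *
plan()
snap("side","pics/s12.png");crop("pics/s12.png",220,120,110,100,7,"pics/s12c.png")
snap("top","pics/t12.png");crop("pics/t12.png",250,150,130,110,6,"pics/t12c.png")
E
```

```text
t 17.7 tcp [ 0.4218 -0.245   0.1575] yaw_z -99.19 F [ 0.3 -0.1  0. ] gap 25.4
```

View pics/s12c.png

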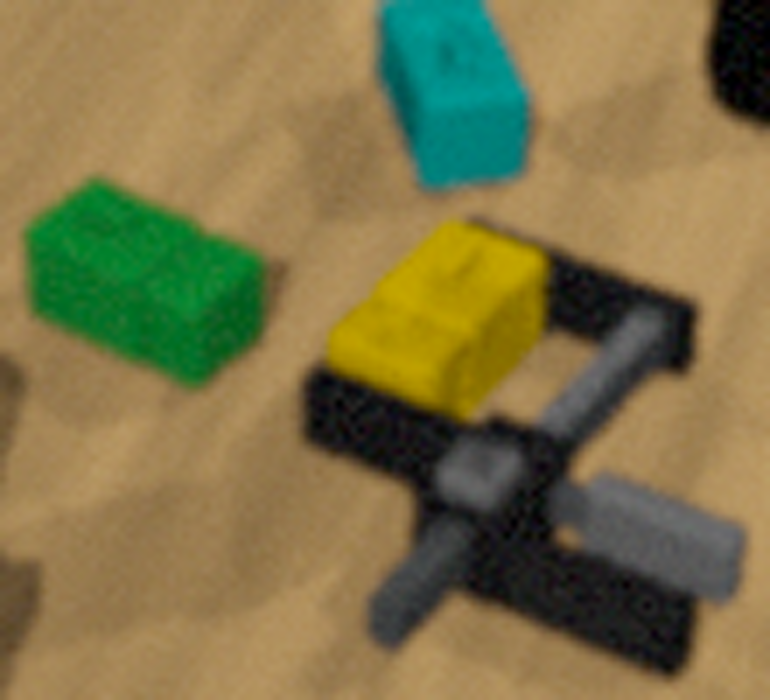

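View pics/t12c.png

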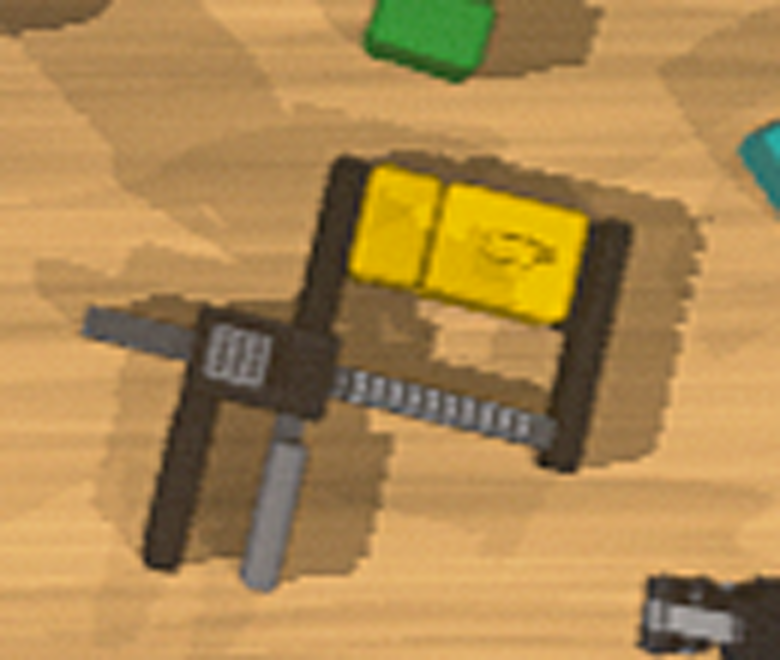

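```bash
python3 - <<'E'
from h import *
g=lambda u,v:(250+(u+.5)/6-.5,150+(v+.5)/6-.5)
pts=[(g(238,355),-40,0,53),(g(207,308),-60,19,42),(g(334,160),-18,97,36),(g(302,310),-18,24,36),(g(146,566),-60,-98,34),(g(244,584),-16,-96,37)]
O,M=clamp_fit(pts)
rel=(O+M@np.array([-40,0]))/1000; d=plane("top",g(238,355),.053); print(rel,d)
c=lambda u,v:(220+(u+.5)/7-.5,120+(v+.5)/7-.5)
print("side ray",plane("side",c(483,470),.053), "tri",tri(g(238,355),c(483,470)))
plan((rel[0],rel[1],.15,-104),(rel[0],rel[1],.065,-104))
E
```

```text
O [ 513.  -107.2] cx angle -103.65 res [[0.7, 1.2], [-1.8, -1.3], [-3.7, 1.3], [2.1, -0.7], [1.1, -0.9], [1.6, 0.3]]
[ 0.52248351 -0.06833614] [ 0.52317669 -0.06709027  0.053     ]
side ray [ 0.51867318 -0.06153929  0.053     ] tri [ 0.52186757 -0.06776088  0.04722497]
t 17.8 tcp [ 0.4228 -0.2506  0.1577] yaw_z -99.62 F [ 0.5 -0.1 -0.5] gap 10.9
(np.float64(0.5224835052030596), np.float64(-0.06833614257838551), 0.15, -104) -> [-2.261  0.237 -6.545] twist 0.438
(np.float64(0.5224835052030596), np.float64(-0.06833614257838551), 0.065, -104) -> [-2.249  3.07  -6.557] twist 0.438
```

>>> apply_moves(
  motion=[
    [0,-0.7,0,-1.5,0.2],
    [0,-1.3,0,-3.2,0.4],
    [0,-1.9,0.3,-4.9,0.44],
    [0,-2.25,0.8,-6.3,0.44],
    [0,-2.25,1.8,-6.57,0.44],
    [0,-2.25,2.4,-6.57,0.44],
    [0,-2.25,2.4,-6.57,0.44],
    [0,-2.25,2.4,-6.57,0.44],
  ],
)

```text
t: 18.8
tcp_pos: [0.5206, -0.0598, 0.0857]
tool_rot: [0.084, 0.702, -0.702, -0.084]
force: [0.4, -0.5, 0.3]
finger_gap: 0.002
```

```bash
python3 - <<'E'
from h import *
plan((.5225,-.0677,.055,-103.7),(.5225,-.0677,.045,-103.7))
snap("side","pics/s13.png");crop("pics/s13.png",220,120,110,100,7,"pics/s13c.png")
E
```

```text
t 18.8 tcp [ 0.5206 -0.0598  0.0857] yaw_z -103.63 F [ 0.4 -0.5  0.3] gap 0.2
(0.5225, -0.0677, 0.055, -103.7) -> [-0.123  1.023  0.243] twist 0.007
(0.5225, -0.0677, 0.045, -103.7) -> [-0.123  1.357  0.243] twist 0.007
```

View pics/s13c.png

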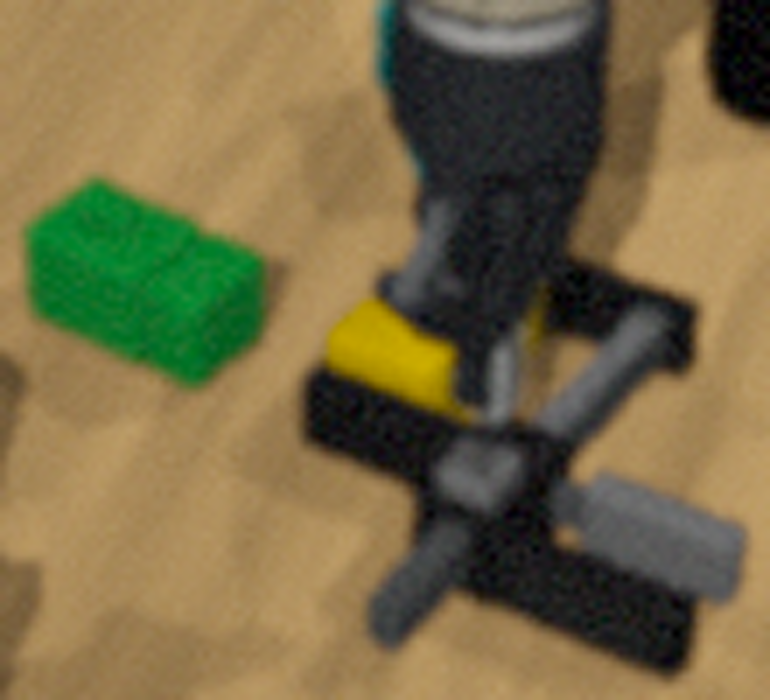

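>>> apply_moves(
  motion=[
    [0,-0.12,0.2,0.24,0],
    [0,-0.12,0.6,0.24,0],
    [0,-0.12,0.9,0.24,0],
    [0,-0.12,1.0,0.24,0],
    [0,-0.12,1.0,0.24,0],
  ],
)

```text
t: 19.48
tcp_pos: [0.522, -0.0675, 0.0549]
tool_rot: [0.083, 0.702, -0.702, -0.084]
force: [0.2, -0.5, 0.4]
finger_gap: -0.002
```

```bash
python3 - <<'E'
from h import *
plan((.5225,-.0677,.055,-103.7),(.5225,-.0677,.045,-103.7))
snap("side","pics/s14.png");crop("pics/s14.png",220,120,110,100,7,"pics/s14c.png")
E
```

```text
t 19.48 tcp [ 0.522  -0.0675  0.0549] yaw_z -103.62 F [ 0.2 -0.5  0.4] gap -0.2
(0.5225, -0.0677, 0.055, -103.7) -> [-0.018 -0.004  0.002] twist 0.008
(0.5225, -0.0677, 0.045, -103.7) -> [-0.018  0.329  0.002] twist 0.008
```

View pics/s14c.png

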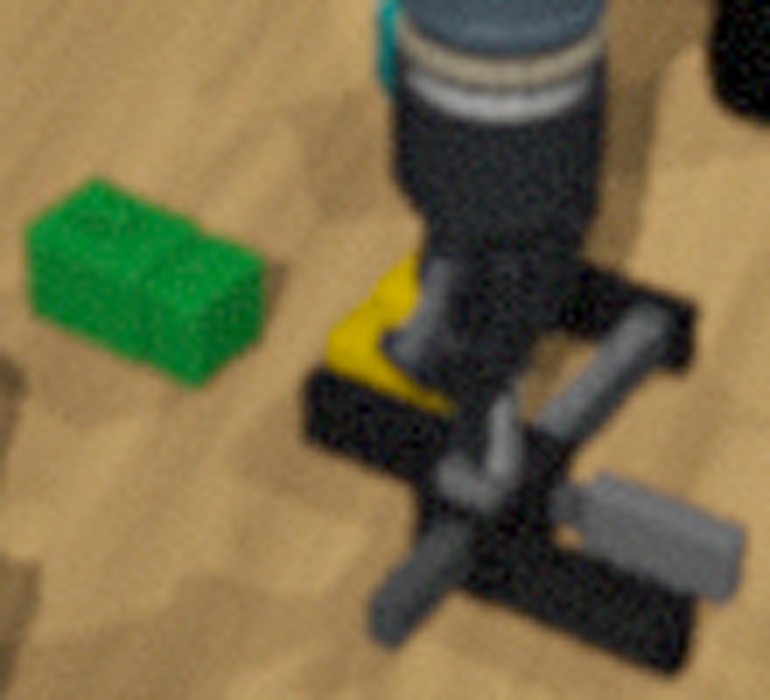

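>>> apply_moves(
  motion=[
    [0,0,0.12,0,0],
    [0,0,0.2,0,0],
    [0,0,0.27,0,0],
    [0,0,0.3,0,0],
    [0,0,0.3,0,0],
  ],
)

```text
t: 20.15
tcp_pos: [0.5227, -0.0678, 0.0465]
tool_rot: [-0.084, -0.702, 0.702, 0.084]
force: [0.6, -0.4, 3.1]
finger_gap: -0.006
```

>>> apply_moves(
  motion=[
    [0,0,0.05,0,0],
    [0,0,0.1,0,0],
    [0,0,0.1,0,0],
    [0,0,0.1,0,0],
  ],
)

```text
t: 20.65
tcp_pos: [0.523, -0.0675, 0.0452]
tool_rot: [0.085, 0.702, -0.702, -0.083]
force: [-1.8, 2.8, 17.6]
finger_gap: -0.001
```

```bash
python3 - <<'E'
from h import *
plan()
snap("side","pics/s15.png");crop("pics/s15.png",220,120,110,100,7,"pics/s15c.png")
E
```

```text
t 20.65 tcp [ 0.523  -0.0675  0.0452] yaw_z -103.64 F [-1.8  2.8 17.6] gap -0.0
```

View pics/s15c.png

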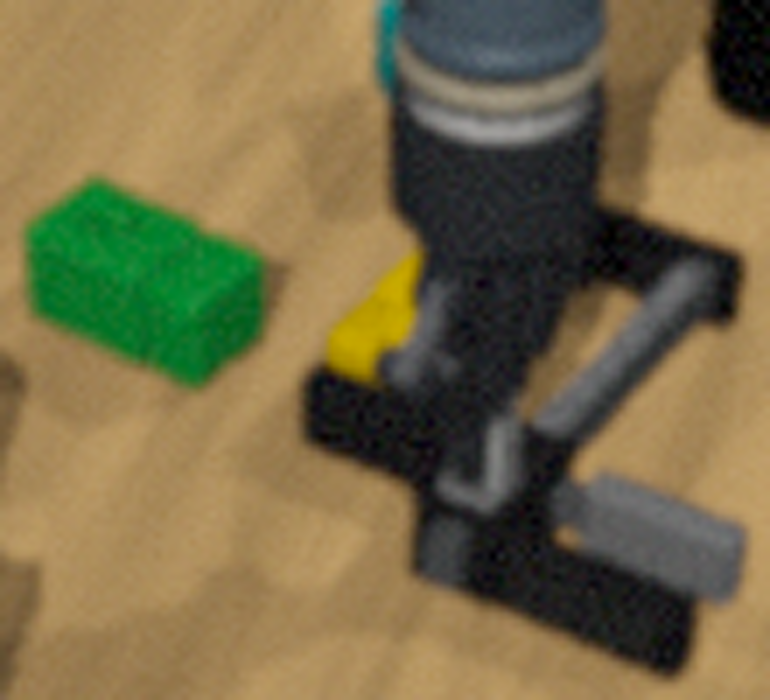

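>>> apply_moves(
  motion=[
    [0,0,0,0,0],
    [0,0,0,0,0],
    [0,0,0,0,0],
    [0,0,-0.6,0,0],
    [0,0,-2,0,0],
    [0,0,-4,0,0],
    [0,0,-5,0,0],
    [0,0,-5,2,0],
    [0,0,-5,4,0],
    [0,0,-5,6,0],
    [0,0,-5,8,0],
    [0,0,-5,8,0],
  ],
)

```text
t: 22.2
tcp_pos: [0.4647, -0.3055, 0.1928]
tool_rot: [-0.086, -0.701, 0.702, 0.086]
force: [0.2, -0.1, -0.2]
finger_gap: -0.006
```

```bash
python3 - <<'E'
from h import *
plan()
snap("side","pics/s16.png");crop("pics/s16.png",150,100,190,150,4,"pics/s16c.png")
snap("top","pics/t16.png");crop("pics/t16.png",250,150,130,110,6,"pics/t16c.png")
g=lambda u,v:(250+(u+.5)/6-.5,150+(v+.5)/6-.5)
E
```

```text
t 22.2 tcp [ 0.4647 -0.3055  0.1928] yaw_z -103.97 F [ 0.2 -0.1 -0.2] gap -0.5
```

View pics/s16c.png

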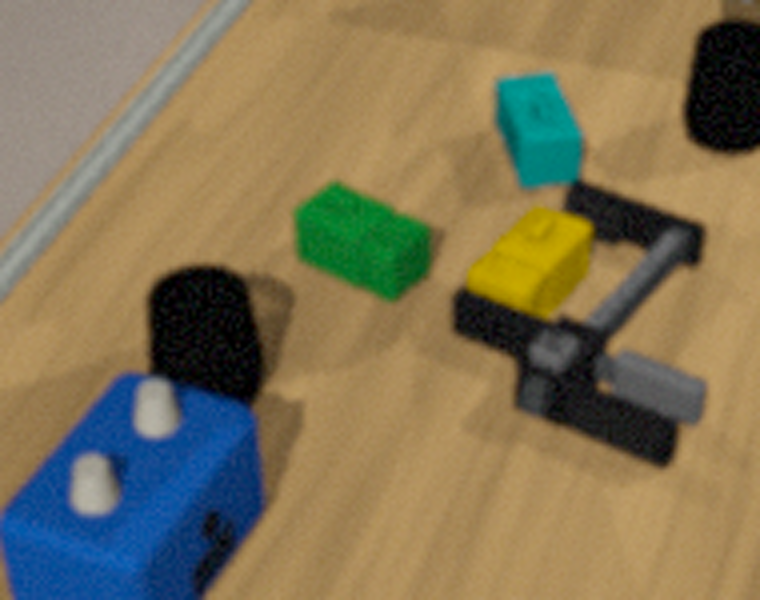

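View pics/t16c.png

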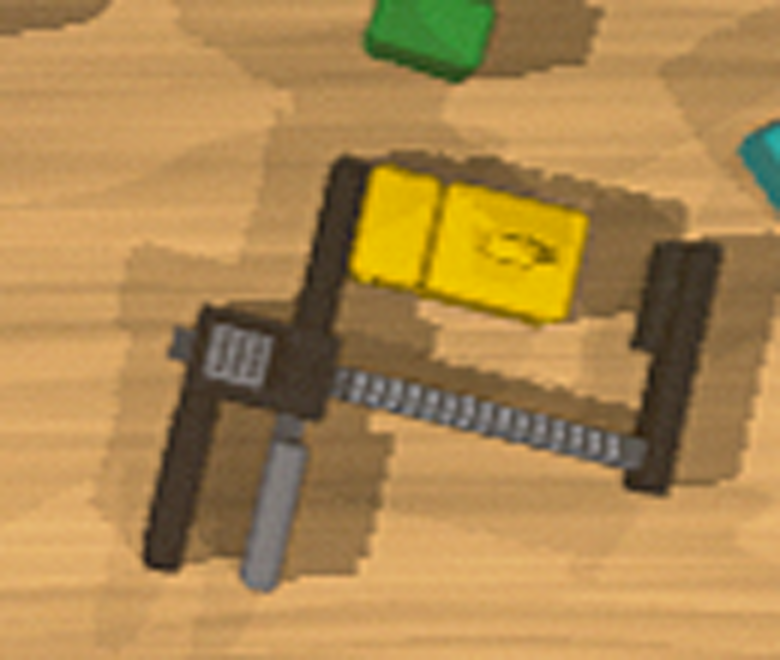

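```bash
python3 -c "
from station import manip
print(manip.sign_off())"
```

```text
the job is handed in; nothing more can be done
None
```

I laid the clamp flat round the yellow weight, let go, and pumped it tight. Then I pressed the release and handed the job in at about 22 s of the 67 s allowed.

- **Pumping:** The first three squeezes ran to the trigger's stop (44 mm over the grips). The fourth, at 30 N, stalled at 54 mm, about 9 mm short of the stop, so I stopped there. With the hand off, the pictures showed the cap home and the jaws still on both ends of the weight. I judged tightness from that stall alone, since I had no direct reading of the pad force.
- **Release:** My first press was too light (3 N) and did not look fully down, so I pressed on to 17.6 N, above the 5 to 10 N given. The jaw then sprang right back.
- **Last pictures:**
  - The jaw is fully open, with the bar's tail as short as at the start.
  - The cap seam is a thin line like the one on the green look-alike.
  - The weight is standing inside the mouth, with its cap end still close to the fixed jaw.
  - The gripper is well clear.
- **Bystanders:** The pump, both holders, the jar and the look-alikes were never touched. The jar was outside the final close-ups, so I did not check it again at the end.
- **Disagreements:** The top-view and side-view fixes of the release button differed by about 7 mm. I went by the top view, and it pressed correctly. The clamp turned about 4° while being pumped.

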